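# Hook the blue offcut tray out of the glass rack

### The job

Take the pull hook from its cradle, put its prong down into the brass eye of the blue tray of glass offcuts, and draw the tray out of the rack with the hook, slowly and gently, until you feel it firmly pressed against the sprung end stop hidden under it; hold that light pull for a moment, then slacken off and unhook. Lay the hook back in its cradle the way it lay, leaving the tray drawn out. Never touch the trays with the gripper, never yank or force the tray (it takes only a few newtons), and leave the yellow tray and everything else where it is.

Things in the scene. Friction and masses are not known exactly. Their poses are not given: they have to be found in the camera images.
- hook: Pull hook, 120 g. Green flat-sided handle 16 wide, 22 high, lying along the hook's x from 65 behind to 35 ahead of the origin; brass collar 18 wide at its front; then a straight 6 thick steel shank along +x. Origin on the handle's axis where it is gripped (fingers close along its y, between the cradle's supports) and nearly balances. z up.
- hook_tip (a point): Lowest point of the hook's prong, at (110, 0, -42) in the hook's frame: 110 ahead of the hook's origin the shank turns square down into this straight round prong, 6 thick, ending 42 below the handle's axis.
- cradle: Dark steel cradle fixed to the bench: base 140 by 70, two upright open-topped flared forks 50 behind and 60 ahead of its middle, 8 thick, up to 96 high, 3 to 4 free on each side of the hook. The handle's underside rests on the rear fork, the shank on the front one. Origin on the bench under the middle; x as the lying hook's x.
- cradle_seat (a point): Where the hook's origin is when the hook lies in the cradle: 77 above the bench, over the cradle's origin.
- rack: Two-bay wooden rack fixed to the bench, 270 wide. Origin on the bench at the middle of its mouth, x into the rack, y left; trays are drawn out along -x. Bays 105 wide with middles at y +62.5 and -62.5, floor 16 high from 130 before the mouth to 150 behind it, 32 high cheeks along it before the mouth. Roof 75 to 85 high from 35 behind the mouth, with upright glass sheets up to 190 high on it.
- blue_tray: Blue open tray of glass offcuts, 130 long (x), 100 wide, 34 high, 0.25 to 0.5 kg, loose in either bay, 2.5 free on each side; to be drawn out. Origin under its middle, x as the rack's x. It drags with 1 to 4 N. Its origin starts 45 to 60 inside the mouth.
- blue_tray_eye (a point): Centre of the level brass pull eye on the blue tray's front wall: inner diameter 19, ring 5 thick, 83 in front of the tray's origin (-x), 18 above its underside (34 above the bench). It sticks out in front of the roof; the prong goes down through it from above, with 18 from the ring's middle down to the bay's floor.
- yellow_tray: Yellow tray of the same make with its own eye, in the other bay: to be left alone. Origin as for the blue one.
- stops: Rail of the end stops (fixed at the rack's origin); it tells nothing of where they are set. Each bay has one, unseen under the tray: the tray meets it with its origin anywhere from 17 to 53 in front of the mouth, so feel for it. A spring buffer, 4 N per mm, 5 travel, then solid. It should be pressed with 3 N or more beyond the tray's drag; the hook must never pull over 15 N.
- jar: Clear jar with red lid, 68 across, 100 high, loose. Origin under its middle. Leave alone.
- spool: Metal spool, 60 across, 40 high, loose, upright. Origin under its middle. Leave alone.
- brush: Flat brush with wooden handle, 200 long, 20 high, loose, lying. Origin under its middle. Leave alone.
- cutter: Yellow cutter knife, 145 long, 15 high, loose, lying. Origin under the handle's middle. Leave alone.
- cup: Blue ceramic cup, 72 across, 95 high, loose. Origin under its middle. Leave alone.
- iron_stand: Soldering-iron stand with blue-handled iron, fixed, base 100 by 75, up to about 140 high. Origin under the base's middle. Keep clear.
Not all that is in view belongs to the job. Leave any green look-alike of the cradle alone. Leave any purple look-alike of the hook alone.

How it is judged:
By the outcome, as a careful person would: the job done as asked, in the order asked, and still so for the second after the job is handed in, with the robot touching nothing.
It also fails if it takes over 70 s, if anything falls off the work surface, if the arm or the gripper's body presses on something with over 40 N, if the wrist force passes 120 N, or if a joint passes its speed limit or range.

### The arm

A 6-joint arm with a two-finger parallel gripper is mounted at the origin on the work surface. World frame = base frame: x ahead of the robot, y to its left, z up, the work surface at z = 0. Lengths are in m, angles in rad, forces in N, time in s.
With the tool pointing down it reaches from about 0.4 to 0.825 m from the base axis. Payload 7 kg.
Tool frame: the origin (TCP) lies at the centre of the arm's flange, where the gripper is bolted on; the fingertips stand 178 mm ahead of it and the grasp point (between the pads) lies ahead of it (tcp_to_grasp is the z of the grasp point in the tool frame, in m); z points along the fingers, x is the direction in which the jaws open and shut, and the axes are right-handed (so a half turn about z gives the same grasp; the last joint's range is limited). The gripper opens to 88 mm and grips with 3 to 60 N. Pads are 19 mm wide; open, the fingers measure 130 mm over their backs; the gripper's body (78 mm by 193 mm) begins 47 mm behind the grasp point.
Start: joints at [-0.86, 0.359, 0.012, 0, -1.224, -0.288], TCP at [0.277, -0.616, 0.405] pointing down, gripper open.
Joint ranges: [-3.07, 3.07], [-1.43, 2.12], [-1.02, 1.25], [-3.03, 1.67], [-3.05, -0], [-3.03, 3.03]. Speed limits (rad/s): [2.39, 2.39, 3.01, 3.14, 3.14, 3.14].

### API

Orientations are given as [roll, pitch, yaw] about the fixed x, y, z axes, in that order (R = Rz(yaw) Ry(pitch) Rx(roll)).
In Python, from station import get_state, grab_frame, job_done, tcp_to_grasp gives the robot as it stands.
- The arm moves only by the tool drive_tool, never from a script. Its argument "moves" is a list of rows, each a list of 7 numbers: the shift along the tool's x, y, z in mm, then the turn, a rotation vector about the tool's x, y, z in degrees, then the closure, from -1 (fully open) to 1 (shut), so that 0 is half open. In form: [[dx, dy, dz, ax, ay, az, claw], ...]. A call has 1 to 12 rows; each row is the pose to reach, as a shift and turn from the pose commanded when the call began, along the tool's axes at that moment; what a row does not reach only later rows make up. A row lasts 1/8 s, in which the tool goes at most 62.5 mm and 10.7 degrees, less where a joint would pass 70% of its speed; a pose out of reach is approached as far as the arm can. A call with a gripper value outside its range is refused whole. The fingers move at their own pace and stop on an object; "grip_force" is the grip in N (left out, the last holds). Time passes only in rows, so rows that repeat a pose let the fingers close. It gives the time, the measured TCP pose, the force and the opening at its end, in the units of the state.
- get_state(): the state, without advancing time (a new reading comes with each control period).
- grab_frame(name): name is "scene" or "top" or "wrist"; returns a dict with "img" (480x640x3 uint8, red, green, blue), "range_z" (480x640 float32, m along the optical axis (not along the pixel's ray), 0 where there is no reading), "fovy" (degrees; the focal length in pixels is half the picture's height over the tangent of half this angle, whatever the lens; pixels are square), "cx", "cy" (the principal point, pixels), "k1" (the pictures are not rectified: a ray, as slopes to the right and down, at radius r is drawn at 1 + k1 r^2 times it, then the intrinsics apply), "rvec" (rotation vector, rad) and "tvec" (3), from world to camera coordinates, as OpenCV has them. Camera axes: x right, y down, z forward; pixel columns grow to the right and rows downward; lengths in m; the calibration is good to about 2 mm. A picture is of the moment at which its call begins.
- job_done(): hands the job in, once; it reports no verdict.
The state is a dict: "t": time; "q": joint angles; "qd": joint speeds; "joint_efforts": joint torques, N m; "eef_pos": TCP position; "ee_rot": TCP orientation; "force": force on the tool from outside, world axes, zero at the start; "moment": the same for the moment, N m; "width": finger opening in m.
Only numpy, scipy, OpenCV 4.12 (cv2) and the standard library are available. Lean on these libraries where they do the work, as an engineer would, in place of code of your own. Each camera call takes 0.05 s, during which the arm holds its last target. There are 200 camera calls.

## Working session

There is one attempt and no reset: what is moved stays moved. The work goes in short steps, Python scripts to look and compute and a tool call to move; the robot and the scene stay as the last step left them, time stands still between calls to the robot, and variables do not carry over. Pictures are saved under pics/ and viewed, about 8 in all and at most 12, crops included, and the job is handed in when it is done.

Besides the shell and the picture viewer there is one more tool, called after "Request:" as name(argument=value, ...), one argument or row to a line, values as JSON. drive_tool: Moves the arm, as the interface text tells. Its arguments: {"type":"object","properties":{"moves":{"type":"array"},"grip_force":{"type":"number"}},"required":["moves"]}

```bash
mkdir -p pics; ls; cat > h.py <<'E'
import numpy as np, cv2
from station import get_state, grab_frame, job_done, tcp_to_grasp
def grab(n):
    f=grab_frame(n); return f
def K(f):
    fl=240/np.tan(np.radians(f["fovy"])/2); return fl
def rays(f,uv):
    uv=np.atleast_2d(np.float64(uv)); fl=K(f)
    d=(uv-[f["cx"],f["cy"]])/fl
    s=d.copy()
    for _ in range(20): s=d/(1+f["k1"]*(s**2).sum(1,keepdims=True))
    R=cv2.Rodrigues(np.float64(f["rvec"]))[0]; t=np.float64(f["tvec"]).ravel()
    return -R.T@t, np.c_[s,np.ones(len(s))]@R   # cam centre, world rays (depth 1)
def plane(f,uv,z):
    c,r=rays(f,uv); return c+r*((z-c[2])/r[:,2])[:,None]
def depth(f,uv):
    uv=np.atleast_2d(uv); c,r=rays(f,uv)
    u=np.round(uv).astype(int); return c+r*f["range_z"][u[:,1],u[:,0]][:,None]
def cloud(f):
    v,u=np.mgrid[:480,:640]; uv=np.c_[u.ravel(),v.ravel()]
    return depth(f,uv).reshape(480,640,3)
def proj(f,p):
    R=cv2.Rodrigues(np.float64(f["rvec"]))[0]; q=np.atleast_2d(p)@R.T+np.ravel(f["tvec"])
    s=q[:,:2]/q[:,2:]; s=s*(1+f["k1"]*(s**2).sum(1,keepdims=True)); return s*K(f)+[f["cx"],f["cy"]]
E
python3 - <<'E'
from h import *
print(get_state(), tcp_to_grasp)
import pickle
for n in("scene","top","wrist"):
    f=grab(n); cv2.imwrite(f"pics/{n}0.png",f["img"][...,::-1]); pickle.dump(f,open(f"{n}0.pkl","wb"))
    c,_=rays(f,[[0,0]]); print(n,c,f["fovy"],f["k1"])
E
```

```text
pics
{'t': 0.0, 'q': array([-8.59906674e-01,  3.59373810e-01,  1.10687909e-02, -3.50071774e-04,
       -1.22407801e+00, -2.88077085e-01]), 'qd': array([ 2.49661521e-04, -8.33575465e-05,  1.46559025e-04, -1.70447112e-04,
       -1.51045775e-03,  8.31575193e-04]), 'joint_efforts': array([-7.67969177e-04, -5.82716739e+01,  2.93037021e+01,  6.99683726e+00,
        6.79407429e-03, -1.33301578e-04]), 'eef_pos': array([ 0.27687849, -0.6153909 ,  0.40373523]), 'ee_rot': array([-3.14145734e+00, -1.61481973e-03,  1.99348957e+00]), 'force': array([0.53570875, 0.69757966, 0.37747647]), 'moment': array([-0.01461189,  0.03364064,  0.03204808]), 'width': 0.08747300236140518} 0.1593
scene [ 1.14102251 -0.30742787  1.26807691] 48.32083656939308 -0.14148980647680293
top [0.32375778 0.02854965 1.17356726] 49.457535313587655 -0.12605870762961605
wrist [ 0.20481335 -0.64725025  0.38273284] 69.39473177335135 -0.06718763877829476
```

View pics/top0.png

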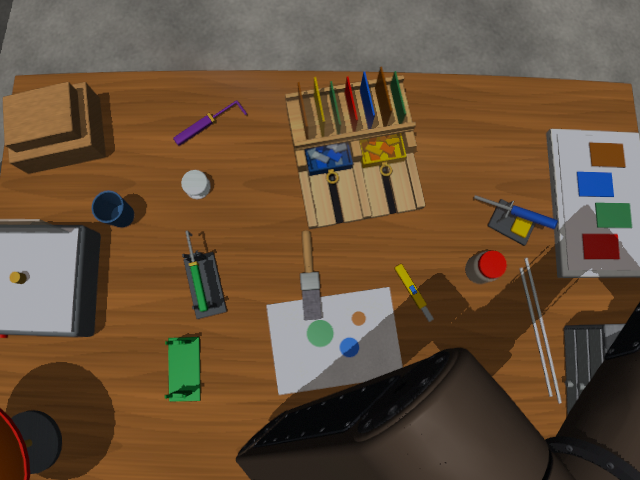

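View pics/scene0.png

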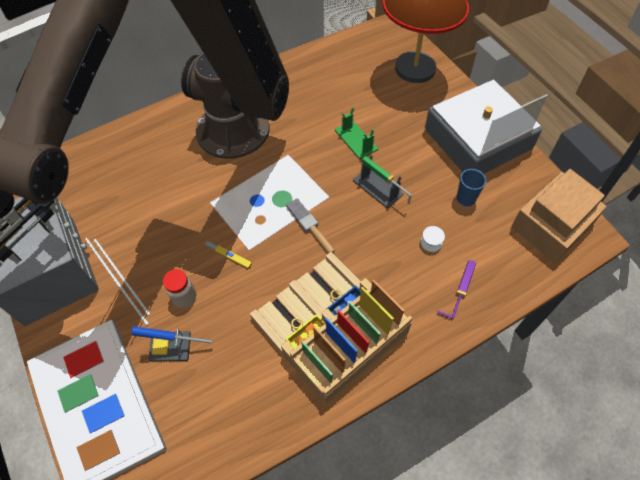

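Top view: the hook (green handle, steel shank) lies in the dark cradle at about (200,275). The look-alikes are the green cradle at (184,368) and the purple hook at (210,122). The blue tray is in the left bay at (330,158) with its eye at (333,178), and the yellow tray's eye is at (386,170). Next I measure these and check with an enlarged crop.

```bash
python3 - <<'E'
from h import *
import pickle
out=[]
for n,roi in(("top",(175,225,225,320)),("scene",(350,150,420,215))):
    f=pickle.load(open(n+"0.pkl","rb")); im=f["img"]
    hsv=cv2.cvtColor(im,cv2.COLOR_RGB2HSV)
    x0,y0,x1,y1=roi
    m=np.zeros((480,640),np.uint8); m[y0:y1,x0:x1]=cv2.inRange(hsv,(50,120,50),(75,255,255))[y0:y1,x0:x1]
    nl,lab,st,ce=cv2.connectedComponentsWithStats(m); i=1+np.argmax(st[1:,4]); print(n,st[i],ce[i])
    P=cloud(f)[lab==i]; 
    print("z pct",np.percentile(P[:,2],[5,25,50,75,95,99]))
    T=P[P[:,2]>np.percentile(P[:,2],98)-0.004]; c=T.mean(0); w,v=np.linalg.eigh(np.cov(T[:,:2].T)); d=v[:,1]; d*=np.sign(d[0]); s=(T[:,:2]-c[:2])@d
    print("top face c",c,"dir",d,np.degrees(np.arctan2(d[1],d[0])),"extent",s.min(),s.max(), "front end",c[:2]+d*s.max(),"rear",c[:2]+d*s.min())
    # brass
    C=cloud(f)
    b=cv2.inRange(hsv,(18,110,60),(32,255,255))
    if n=="top": 
        for nm,(a,b0,c1,d1) in dict(blue=(320,165,348,190),yel=(375,160,400,182)).items():
            mm=np.zeros_like(b); mm[b0:d1,a:c1]=b[b0:d1,a:c1]; 
            Q=C[mm>0]; print(nm,len(Q),np.percentile(Q[:,2],[10,50,90]))
    crop=im[y0:y1,x0:x1]
    out.append(cv2.resize(crop,(300,400),interpolation=cv2.INTER_CUBIC))
    if n=="top": out.append(cv2.resize(im[130:225,285:425],(590,400),interpolation=cv2.INTER_CUBIC)[:, :])
im=np.hstack([out[0],out[2]]); im=np.vstack([cv2.resize(im,(450,300)),cv2.resize(out[1],(450,300))])
cv2.imwrite("pics/crop1.png",im[...,::-1])
E
```

```text
top [190 265  17  47 364] [198.20604396 288.13186813]
z pct [0.07672355 0.08508507 0.08667901 0.08849302 0.09104149 0.09251478]
top face c [0.4034419  0.26428489 0.10953449] dir [0.61674316 0.78716445] 51.921308911255295 extent -0.23470702807675622 0.04354147631947983 front end [0.4302958  0.29855919] rear [0.25868794 0.07953186]
blue 113 [0.00867228 0.03500942 0.03818872]
yel 215 [0.015051  0.0348175 0.0467846]
scene [352 150  37  30 330] [370.40606061 162.30909091]
z pct [0.00399664 0.00937065 0.08005265 0.08582396 0.08982475 0.09258115]
top face c [0.44459688 0.23671162 0.14882255] dir [ 0.79186379 -0.61069775] -37.63997195776247 extent -0.07551360743836294 0.8837789898147623 front end [ 1.14442946 -0.30301022] rear [0.38480039 0.28282761]
```

View pics/crop1.png

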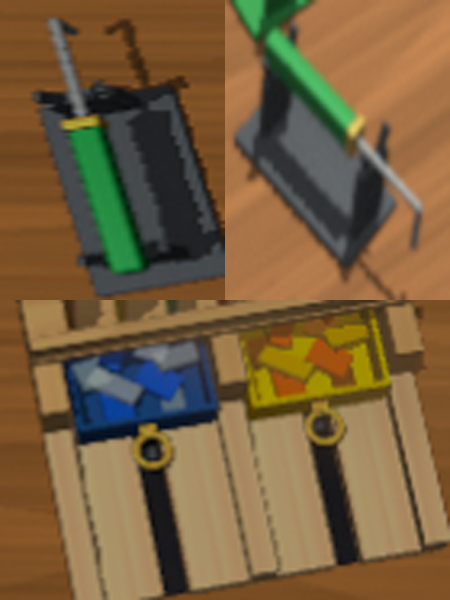

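The crop confirms it: the green-handled steel hook lies in the dark cradle with its prong end pointing away, and the blue tray with its eye is in the left bay. Next come exact poses.

```bash
python3 - <<'E'
from h import *
import pickle
f=pickle.load(open("top0.pkl","rb")); im=f["img"]; hsv=cv2.cvtColor(im,cv2.COLOR_RGB2HSV); C=cloud(f)
m=np.zeros((480,640),np.uint8); m[262:315,185:212]=cv2.inRange(hsv,(50,120,110),(75,255,255))[262:315,185:212]
v,u=np.nonzero(m); P=plane(f,np.c_[u,v],0.088)[:,:2]*1000
r=cv2.minAreaRect(P.astype(np.float32)); print("handle rect",r, len(P))
w,vv=np.linalg.eigh(np.cov(P.T)); d=vv[:,1]*np.sign(vv[0,1]); print("yaw",np.degrees(np.arctan2(d[1],d[0])),P.mean(0))
s=(P-P.mean(0))@d; print("ends",P.mean(0)+d*s.min(),P.mean(0)+d*s.max(),np.ptp(s))
# eyes
b=cv2.inRange(hsv,(15,110,60),(32,255,255))
for nm,(a,b0,c1,d1) in dict(blue=(322,168,346,188),yel=(376,161,398,180)).items():
    mm=np.zeros_like(b); mm[b0:d1,a:c1]=b[b0:d1,a:c1]
    cs=max(cv2.findContours(mm,cv2.RETR_EXTERNAL,cv2.CHAIN_APPROX_NONE)[0],key=cv2.contourArea)
    (x,y),rad=cv2.minEnclosingCircle(cs); print(nm,(x,y),rad,plane(f,[[x,y]],.0365),C[mm>0][:,2].mean())
# black strips & tray front edges
k=np.zeros_like(b); k[190:228,322:402]=cv2.inRange(hsv,(0,0,0),(180,255,45))[190:228,322:402]
n,lab,st,ce=cv2.connectedComponentsWithStats(k)
for i in range(1,n):
    if st[i,4]>60:
        v,u=np.nonzero(lab==i); Q=plane(f,np.c_[u,v],0.016)[:,:2]*1000; w,vv=np.linalg.eigh(np.cov(Q.T)); d=vv[:,1]*np.sign(vv[0,1]); print("strip",st[i],Q.mean(0),np.degrees(np.arctan2(d[1],d[0])),w)
for nm,lo,hi,roi in(("blue",(105,120,40),(125,255,255),(295,135,355,180)),):
    k=np.zeros_like(b); k[roi[1]:roi[3],roi[0]:roi[2]]=cv2.inRange(hsv,lo,hi)[roi[1]:roi[3],roi[0]:roi[2]]
    v,u=np.nonzero(k); Q=plane(f,np.c_[u,v],0.05)[:,:2]*1000; print(nm,cv2.minAreaRect(Q.astype(np.float32)))
E
```

```text
handle rect ((407.3006286621094, 269.4010009765625), (95.05266571044922, 12.71523666381836), 14.80682373046875) 276
yaw 14.675058911048852 [406.70530486 269.17266401]
ends [361.33944393 257.29225788] [453.28977002 281.37219807] 95.05107041751191
blue (333.0, 178.0) 9.848958015441895 [[ 0.66226535 -0.01470118  0.0365    ]] 0.02678257159430243
yel (386.5, 167.27777099609375) 12.23367691040039 [[ 0.68939807 -0.13699304  0.0365    ]] 0.02751814751096601
strip [330 190  13  33 224] [602.5470234  -23.02924239] 11.265450115541528 [ 19.62092255 506.12392902]
strip [386 190  10  24 143] [ 614.66657734 -147.66025575] 10.68986169336316 [ 16.28429002 264.82431552]
blue ((707.6654663085938, -3.5190582275390625), (55.125885009765625, 99.28318786621094), 10.501917839050293)
```

```bash
cat >> h.py <<'E'
from scipy.spatial.transform import Rotation as Ro
def tool(s=None):
    s=s or get_state(); return np.array(s["eef_pos"]),Ro.from_euler("xyz",s["ee_rot"]).as_matrix()
def go(p,yaw=None,s=None):
    "print shift mm and turn deg in tool axes for TCP target p with tool straight down, yaw deg"
    P,R=tool(s); d=R.T@(np.array(p)-P)*1000; o=""
    if yaw is not None: o=np.degrees(Ro.from_matrix(R.T@Ro.from_euler("xyz",[np.pi,0,np.radians(yaw)]).as_matrix()).as_rotvec()).round(2)
    print("shift",d.round(1),"turn",o)
E
python3 - <<'E'
from h import *
import pickle
f=pickle.load(open("wrist0.pkl","rb")); c,r=rays(f,[[f["cx"],f["cy"]]]); P,R=tool(); print("axis in tool",r@R,"off",R.T@(c-P), "up",rays(f,[[f["cx"],f["cy"]-100]])[1]@R)
go([.50,-.25,.42],101); go([.46,-.05,.42],101); go([.42,.272,.38],104.8)
E
```

```text
axis in tool [[-1.90647355e-04  2.91764856e-01  9.56490059e-01]] off [ 0.00051126 -0.07878918  0.02123177] up [[-3.13677505e-04  1.42621224e-02  1.04113863e+00]]
shift [241.8 353.4 -15.8] turn [-0.02 -0.07 13.22]
shift [440.6 398.9 -15.5] turn [-0.02 -0.07 13.22]
shift [750.6 494.6  24.8] turn [-0.01 -0.07  9.42]
```

Request:
drive_tool(
  moves=[
    [60,88,-8,0,0,6,-1],
    [120,176,-16,0,0,13.2,-1],
    [180,264,-16,0,0,13.2,-1],
    [242,353,-16,0,0,13.2,-1],
    [242,353,-16,0,0,13.2,-1],
    [242,353,-16,0,0,13.2,-1],
    [242,353,-16,0,0,13.2,-1],
    [290,365,-16,0,0,13.2,-1],
    [340,376,-16,0,0,13.2,-1],
    [390,388,-16,0,0,13.2,-1],
    [440,399,-16,0,0,13.2,-1],
    [440,399,-16,0,0,13.2,-1],
  ],
)

```text
t: 1.65
eef_pos: [0.4596, -0.0481, 0.4209]
ee_rot: [3.141, -0.001, 1.768]
force: [0.2, -0.1, -0.4]
width: 0.0876
```

```bash
python3 - <<'E'
from h import *
import pickle
f=grab("wrist"); pickle.dump(f,open("wrist1.pkl","wb")); cv2.imwrite("pics/wrist1.png",f["img"][...,::-1])
s=get_state(); print(s["t"],s["eef_pos"],s["ee_rot"],s["force"]); print(proj(f,[.662,-.0147,.0365]))
go([.42,.272,.38],104.8)
E
```

```text
1.7 [ 0.45996967 -0.04924777  0.4209197 ] [ 3.14095989e+00 -1.28884599e-04  1.76676907e+00] [-0.69454772 -0.43889019 -0.14844196]
[[312.997324   367.41170801]]
shift [322.9  23.3  41. ] turn [ 0.04 -0.01 -3.57]
```

View pics/wrist1.png

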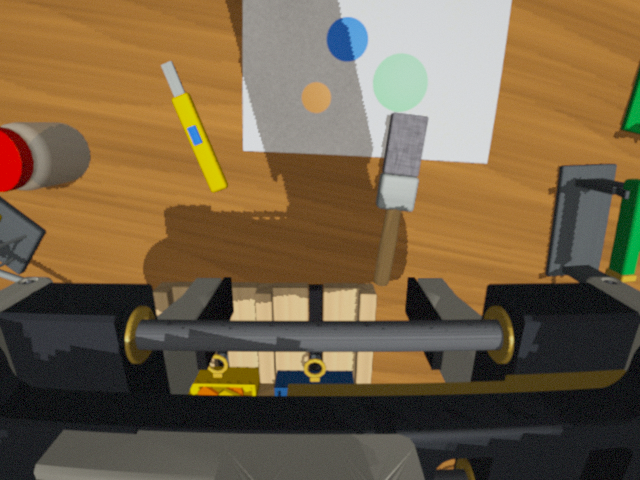

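The wrist view shows the blue eye at (315,367), and my top-view estimate projects to (313,367), so they agree. The brush lies at (400,180), beside the rack, and the cradle is at (600,220). Next I refine the eye and strip, and move over the hook.

```bash
python3 - <<'E'
from h import *
import pickle
f=pickle.load(open("wrist1.pkl","rb")); hsv=cv2.cvtColor(f["img"],cv2.COLOR_RGB2HSV)
b=cv2.inRange(hsv,(15,110,60),(35,255,255))
m=np.zeros_like(b); m[348:390,298:332]=b[348:390,298:332]
v,u=np.nonzero(m); print(len(u),u.min(),u.max(),v.min(),v.max())
cs=max(cv2.findContours(m,cv2.RETR_EXTERNAL,cv2.CHAIN_APPROX_NONE)[0],key=cv2.contourArea)
c=cs[:,0,:]; Q=plane(f,c,.034)[:,:2]*1000; (x,y),r=cv2.minEnclosingCircle(Q.astype(np.float32)); print("eye encl",x,y,r)
hole=cv2.findContours(m,cv2.RETR_CCOMP,cv2.CHAIN_APPROX_NONE); 
for i,h in enumerate(hole[0]):
    if hole[1][0][i][3]>=0: q=plane(f,h[:,0,:],.0365)[:,:2]*1000; print("hole",len(h),cv2.minEnclosingCircle(q.astype(np.float32)))
k=np.zeros_like(b); k[284:318,300:332]=cv2.inRange(hsv,(0,0,0),(180,255,45))[284:318,300:332]
for v in range(286,318,6):
    u=np.nonzero(k[v])[0]
    if len(u): print("strip",v,u.min(),u.max(),plane(f,[[u.mean(),v]],.016)[0,:2]*1000)
# rack front edge line: first wood-colored row
for u in (190,250,290,350,370):
    col=hsv[270:300,u]; print(u,col[::3,1].tolist(),col[::3,2].tolist())
E
```

```text
522 298 331 353 389
eye encl 662.8040161132812 -11.91203498840332 22.72405433654785
hole 34 ((662.9722290039062, -13.014183044433594), 8.848565101623535)
strip 286 309 321 [560.79648835 -32.19880502]
strip 292 310 321 [568.53428905 -29.88980553]
strip 298 311 321 [576.43414871 -27.88098702]
strip 304 310 321 [584.64342244 -26.89351008]
strip 310 310 321 [592.75848753 -24.89575105]
strip 316 310 321 [601.13598036 -23.65294984]
190 [188, 182, 165, 175, 120, 59, 20, 30, 32, 30] [111, 108, 111, 115, 89, 86, 89, 94, 89, 93]
250 [182, 178, 179, 168, 137, 103, 108, 98, 103, 101] [105, 103, 107, 109, 95, 92, 142, 146, 144, 147]
290 [178, 162, 183, 202, 156, 92, 111, 102, 97, 88] [106, 107, 103, 106, 100, 91, 129, 140, 166, 217]
350 [174, 169, 196, 155, 170, 101, 104, 87, 82, 85] [104, 110, 103, 110, 96, 93, 123, 217, 217, 216]
370 [168, 171, 180, 165, 171, 109, 104, 106, 96, 88] [109, 106, 109, 105, 124, 101, 98, 103, 180, 212]
```

Request:
drive_tool(
  moves=[
    [60,4,8,0,0,-3.6,-1],
    [120,8,16,0,0,-3.6,-1],
    [180,13,24,0,0,-3.6,-1],
    [240,17,32,0,0,-3.6,-1],
    [300,22,40,0,0,-3.6,-1],
    [323,23,41,0,0,-3.6,-1],
    [323,23,41,0,0,-3.6,-1],
  ],
)

```text
t: 2.58
eef_pos: [0.4215, 0.2715, 0.3791]
ee_rot: [-3.141, 0.001, 1.827]
force: [-0.6, -1.1, -0.9]
width: 0.0878
```

```bash
python3 - <<'E'
from h import *
import pickle
f=grab("wrist"); pickle.dump(f,open("wrist2.pkl","wb")); cv2.imwrite("pics/wrist2.png",f["img"][...,::-1])
s=get_state(); print(s["t"],s["eef_pos"],s["ee_rot"],s["force"])
hsv=cv2.cvtColor(f["img"],cv2.COLOR_RGB2HSV)
m=cv2.inRange(hsv,(50,120,60),(75,255,255)); n,lab,st,ce=cv2.connectedComponentsWithStats(m)
for i in range(1,n):
    if st[i,4]>200:
        v,u=np.nonzero(lab==i); Q=plane(f,np.c_[u,v],.088)[:,:2]*1000
        print(st[i],cv2.minAreaRect(Q.astype(np.float32)))
E
```

```text
2.625 [0.42147348 0.27051415 0.37926221] [-3.14066914e+00  8.57658046e-04  1.82607769e+00] [ 0.02689476 -1.9363754   0.25277329]
[ 361    0   99  114 8126] ((273.7100524902344, 302.5591735839844), (79.60677337646484, 60.77273941040039), 3.7078182697296143)
[  63    9   54   40 1030] ((313.8706359863281, 72.38312530517578), (41.0203971862793, 25.327268600463867), 79.65880584716797)
[ 311  151   22  120 2312] ((406.07232666015625, 269.2994384765625), (97.52261352539062, 16.07124137878418), 14.348475456237793)
```

View pics/wrist2.png

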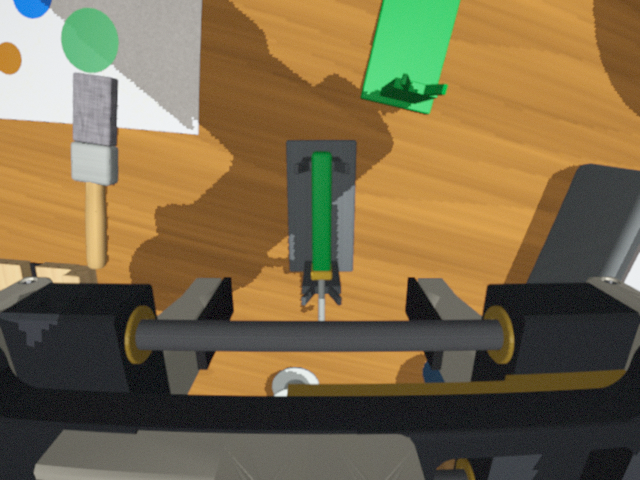

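The hook is centred between the open fingers with its handle at (321,210). The origin comes out at about (421.8, 273.3) mm, yaw 14.4°. I'll compute the descent.

```bash
python3 - <<'E'
from h import *
go([.4218,.2733,.2363],104.4)
E
```

```text
shift [  2.7   1.2 143. ] turn [-0.05  0.05  0.23]
```

Request:
drive_tool(
  moves=[
    [1.5,1.5,40,0,0,0.3,-1],
    [1.5,1.5,80,0,0,0.3,-1],
    [1.5,1.5,115,0,0,0.3,-1],
    [1.5,1.5,135,0,0,0.3,-1],
    [1.5,1.5,143,0,0,0.3,-1],
    [1.5,1.5,143,0,0,0.3,-1],
    [1.5,1.5,143,0,0,0.3,0],
  ],
  grip_force=15,
)

```text
t: 3.5
eef_pos: [0.4226, 0.2726, 0.2377]
ee_rot: [3.14, -0.001, 1.82]
force: [-0.3, 0.0, -0.4]
width: 0.0824
```

```bash
python3 - <<'E'
from h import *
f=grab("wrist"); g=grab("scene"); s=get_state(); print(s["t"],s["eef_pos"],s["ee_rot"],s["force"],s["width"])
o=np.hstack([cv2.resize(f["img"][:, 160:480],(400,600)),cv2.resize(g["img"][90:230,330:430],(400,600))]); cv2.imwrite("pics/g1.png",o[...,::-1])
E
```

```text
3.6 [0.42240246 0.27280311 0.23758941] [ 3.14025760e+00 -1.01338689e-03  1.82080584e+00] [-0.23008711  0.18317255  1.03710334] 0.07490313754433096
```

View pics/g1.png

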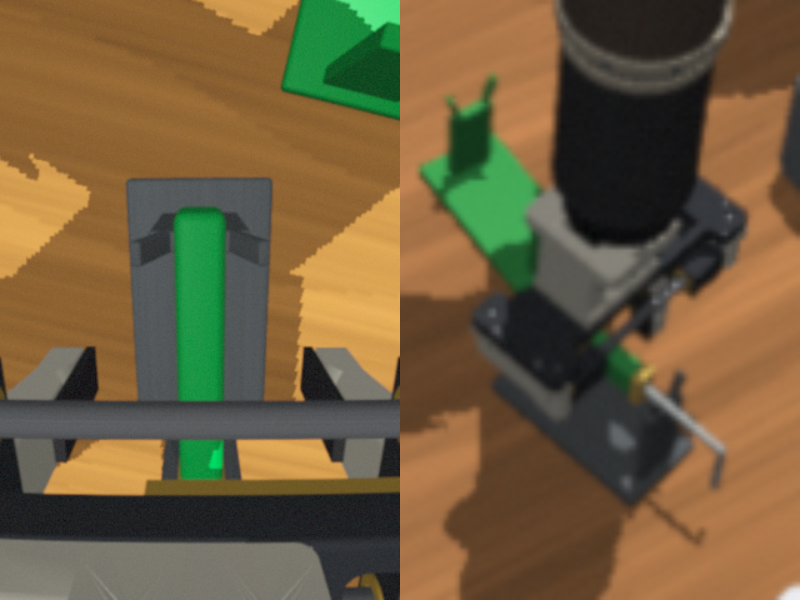

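The fingers straddle the handle, aligned and between the forks. I close, firm up, then lift slightly.

Request:
drive_tool(
  moves=[
    [0,0,1,0,0,0,1],
    [0,0,1,0,0,0,1],
    [0,0,1,0,0,0,1],
    [0,0,1,0,0,0,1],
    [0,0,1,0,0,0,1],
    [0,0,1,0,0,0,1],
    [0,0,1,0,0,0,1],
    [0,0,1,0,0,0,1],
  ],
  grip_force=12,
)

```text
t: 4.6
eef_pos: [0.4221, 0.2727, 0.2356]
ee_rot: [-3.142, -0.0, 1.821]
force: [0.4, 0.9, -1.0]
width: 0.0161
```

Request:
drive_tool(
  moves=[
    [0,0,0,0,0,0,1],
    [0,0,0,0,0,0,1],
    [0,0,0,0,0,0,1],
  ],
  grip_force=50,
)

```text
t: 4.97
eef_pos: [0.4221, 0.2727, 0.2356]
ee_rot: [-3.142, 0.0, 1.821]
force: [-1.1, -0.4, 0.3]
width: 0.0157
```

```bash
cat >> h.py <<'E'
def avg(n=6):
    S=[]
    for _ in range(n): grab_frame("top"); S.append(get_state())
    a={k:np.mean([x[k] for x in S],0) for k in("eef_pos","force","moment","width")}
    r=Ro.concatenate([Ro.from_euler("xyz",x["ee_rot"]) for x in S]).mean().as_euler("xyz"); a["ee_rot"]=r; a["t"]=S[-1]["t"]; return a
E
python3 - <<'E'
from h import *
import pickle
s=avg(); pickle.dump(s,open("grasp.pkl","wb")); print(s)
E
```

```text
{'eef_pos': array([0.42215164, 0.27267686, 0.23565671]), 'force': array([ 0.28823957,  0.29283046, -0.83885274]), 'moment': array([ 0.03592801, -0.10162827, -0.00877196]), 'width': np.float64(0.015632852103357166), 'ee_rot': array([-3.14158768e+00,  1.10293387e-05,  1.82078704e+00]), 't': 5.275}
```

```bash
python3 - <<'E'
from h import *
import pickle
s=pickle.load(open("grasp.pkl","rb"))
go([.42215,.27268,.336],104.32,s); go([.555,-.0343,.336],101,s)
E
```

```text
shift [   0.    -0.  -100.3] turn [-0.  0.  0.]
shift [-330.3   52.8 -100.3] turn [-0.    0.    3.32]
```

Request:
drive_tool(
  moves=[
    [0,0,-4,0,0,0,1],
    [0,0,-10,0,0,0,1],
    [0,0,-20,0,0,0,1],
    [0,0,-40,0,0,0,1],
    [0,0,-70,0,0,0,1],
    [0,0,-100,0,0,0,1],
    [0,0,-100,0,0,0,1],
    [0,0,-100,0,0,0,1],
  ],
)

```text
t: 6.28
eef_pos: [0.4219, 0.2724, 0.3357]
ee_rot: [-3.142, -0.0, 1.821]
force: [-1.7, 0.2, -1.4]
width: 0.0156
```

Request:
drive_tool(
  moves=[
    [-40,6,0,0,0,0,1],
    [-90,14,0,0,0,1,1],
    [-140,22,0,0,0,2,1],
    [-190,30,0,0,0,3.3,1],
    [-240,38,0,0,0,3.3,1],
    [-290,46,0,0,0,3.3,1],
    [-330,53,0,0,0,3.3,1],
    [-330,53,0,0,0,3.3,1],
    [-330,53,30,0,0,3.3,1],
    [-330,53,66,0,0,3.3,1],
    [-330,53,66,0,0,3.3,1],
    [-330,53,66,0,0,3.3,1],
  ],
)

```text
t: 7.78
eef_pos: [0.5555, -0.0335, 0.2704]
ee_rot: [3.141, 0.0, 1.764]
force: [0.3, 0.5, -0.6]
width: 0.0159
```

```bash
python3 - <<'E'
from h import *
import pickle
s=avg(3); P,R=tool(s); print(s["t"],P,s["ee_rot"],s["force"])
tip=P+R@[0,.110,.2007]; print("tip pred",tip)
o=[]
for n in("scene","top"):
    f=grab(n); pickle.dump(f,open(n+"1.pkl","wb")); a=proj(f,tip)[0]; e=proj(f,[.663,-.0133,.034])[0]; el=proj(f,P+R@[0,.110,.1587])[0]; print(n,a,e,el)
    c=a.astype(int); x,y=c[0]-40,c[1]-50
    cr=cv2.resize(f["img"][y:y+100,x:x+80],(400,500),interpolation=cv2.INTER_CUBIC)
    for q,col in((a,(255,0,0)),(e,(0,255,0)),(el,(255,0,255))): cv2.circle(cr,tuple(int(t) for t in((q-[x,y]+.5)*5)),4,col,1)
    o.append(cr)
cv2.imwrite("pics/hov.png",np.hstack(o)[...,::-1])
E
```

```text
7.925 [ 0.55568042 -0.03355083  0.2710568 ] [3.13956793e+00 1.20446284e-04 1.76390950e+00] [ 0.0552462   0.08129015 -0.96721051]
tip pred [ 0.66403891 -0.01238592  0.07057993]
scene [335.94982918 287.4883821 ] [335.26441337 293.48600929] [336.12670274 280.01119475]
top [332.5463805  172.78952552] [332.34142958 177.99652687] [333.29591152 166.98205454]
```

View pics/hov.png

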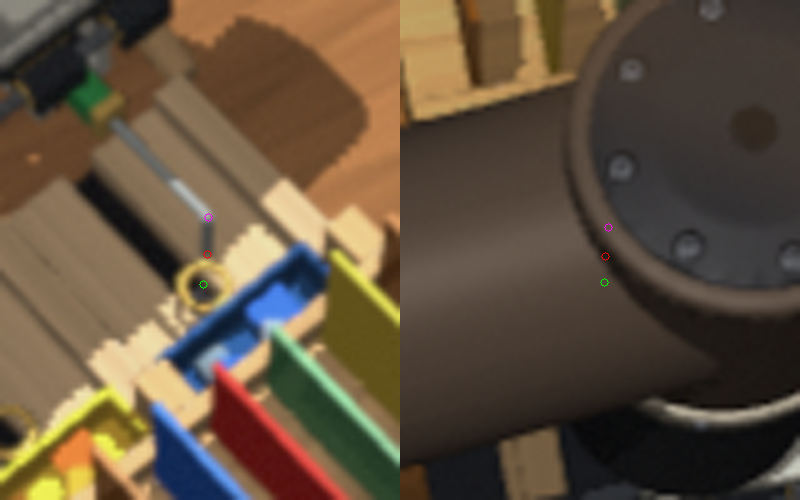

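The scene crop shows the predicted tip (red) and elbow (magenta) sitting on the real prong. The tip is directly above the blue eye's hole (green). I lower it slowly.

Request:
drive_tool(
  moves=[
    [0,-1,10,0,0,0,1],
    [0,-1,20,0,0,0,1],
    [0,-1,26,0,0,0,1],
    [0,-1,32,0,0,0,1],
    [0,-1,38,0,0,0,1],
    [0,-1,42,0,0,0,1],
    [0,-1,46,0,0,0,1],
    [0,-1,46,0,0,0,1],
  ],
)

```text
t: 9.02
eef_pos: [0.5541, -0.0341, 0.2234]
ee_rot: [-3.141, 0.0, 1.763]
force: [0.2, -0.3, 0.1]
width: 0.0157
```

```bash
python3 - <<'E'
from h import *
import pickle
s=avg(5); pickle.dump(s,open("in.pkl","wb")); P,R=tool(s); print(s["t"],P,s["ee_rot"],s["force"],s["moment"])
tip=P+R@[0,.110,.2007]; print("tip pred",tip)
f=grab("scene"); a=proj(f,tip)[0]; c=a.astype(int); x,y=c[0]-30,c[1]-40
cv2.imwrite("pics/ins.png",cv2.resize(f["img"][y:y+60,x:x+60],(480,480),interpolation=cv2.INTER_CUBIC)[...,::-1])
E
```

```text
9.275 [ 0.55422494 -0.0341223   0.22381276] [3.14135051e+00 1.21282760e-05 1.76324627e+00] [ 0.29989875  0.07590717 -1.10270891] [-0.02224813  0.00302586  0.00859084]
tip pred [ 0.66224235 -0.01307634  0.02313941]
```

View pics/ins.png

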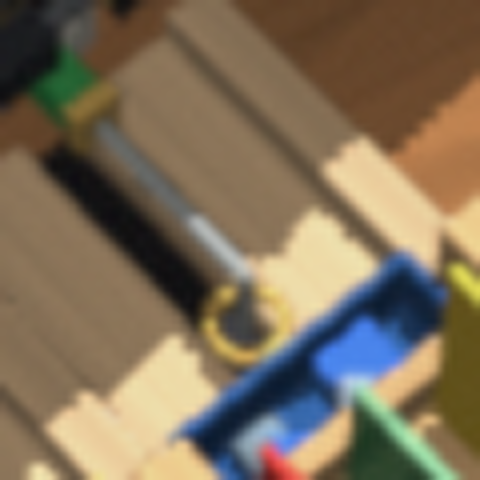

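The prong is in the eye. I start the draw: take up the slack, then move about 20 mm/s along the rack's −x (tool −y).

Request:
drive_tool(
  moves=[
    [0,-1,0,0,0,0,1],
    [0,-2,0,0,0,0,1],
    [0,-3,0,0,0,0,1],
    [0,-4,0,0,0,0,1],
    [0,-5,0,0,0,0,1],
    [0,-6,0,0,0,0,1],
    [0,-7,0,0,0,0,1],
    [0,-8,0,0,0,0,1],
    [0,-9,0,0,0,0,1],
    [0,-10,0,0,0,0,1],
    [0,-12,0,0,0,0,1],
    [0,-14,0,0,0,0,1],
  ],
)

```text
t: 10.82
eef_pos: [0.5403, -0.0368, 0.2237]
ee_rot: [3.141, -0.0, 1.763]
force: [1.2, 0.0, -1.1]
width: 0.0155
```

Request:
drive_tool(
  moves=[
    [0,-2,0,0,0,0,1],
    [0,-4,0,0,0,0,1],
    [0,-6,0,0,0,0,1],
    [0,-8,0,0,0,0,1],
    [0,-10,0,0,0,0,1],
    [0,-12,0,0,0,0,1],
    [0,-14,0,0,0,0,1],
    [0,-16,0,0,0,0,1],
    [0,-18,0,0,0,0,1],
    [0,-20,0,0,0,0,1],
    [0,-22,0,0,0,0,1],
    [0,-23,0,0,0,0,1],
  ],
)

```text
t: 12.32
eef_pos: [0.5177, -0.0413, 0.2237]
ee_rot: [-3.142, 0.0, 1.763]
force: [1.0, -0.1, -1.8]
width: 0.0159
```

```bash
cat > st.py <<'E'
from h import *
import pickle,sys
s0=pickle.load(open("in.pkl","rb")); n=int(sys.argv[1]) if len(sys.argv)>1 else 4
s=avg(n); P,R=tool(s); u=np.array([np.cos(np.radians(11)),np.sin(np.radians(11))]); w=np.array([-u[1],u[0]]); d=(P-s0["eef_pos"])*1000
print("t %.2f pull %.2f lat %.2f dz %.2f  Fx %.2f Flat %.2f Fz %.2f My.. %s rot %s"%(s["t"],-d[:2]@u,d[:2]@w,d[2],(s["force"]-s0["force"])[:2]@u,(s["force"]-s0["force"])[:2]@w,(s["force"]-s0["force"])[2],s["moment"].round(2),s["ee_rot"].round(4)))
E
python3 st.py
```

```text
t 12.53 pull 37.21 lat -0.02 dz -0.16  Fx 0.43 Flat -0.18 Fz -0.18 My.. [ 0.06 -0.34  0.01] rot [-3.1414 -0.      1.7632]
```

```bash
python3 - <<'E'
from h import *
import pickle
f0=pickle.load(open("scene1.pkl","rb")); f=grab("scene"); g=grab("wrist")
for q in(f0,f):
    hsv=cv2.cvtColor(q["img"],cv2.COLOR_RGB2HSV); m=cv2.inRange(hsv,(105,150,40),(125,255,255)); m[:255]=0;m[330:]=0;m[:,:300]=0;m[:,375:]=0
    v,u=np.nonzero(m); print(len(u),plane(q,[[u.mean(),v.mean()]],.05)[0], u.mean(),v.mean())
P,R=tool(); tip=P+R@[0,.110,.19]; a=proj(f,tip)[0]; c=a.astype(int)
cr=f["img"][c[1]-40:c[1]+50,c[0]-50:c[0]+60]; cv2.imwrite("pics/pull.png",cv2.resize(cr,(660,540),interpolation=cv2.INTER_CUBIC)[...,::-1])
E
```

```text
296 [ 0.70243734 -0.0161314   0.05      ] 342.4121621621622 303.9560810810811
536 [ 0.68113265 -0.01881396  0.05      ] 337.10074626865674 297.60074626865674
```

View pics/pull.png

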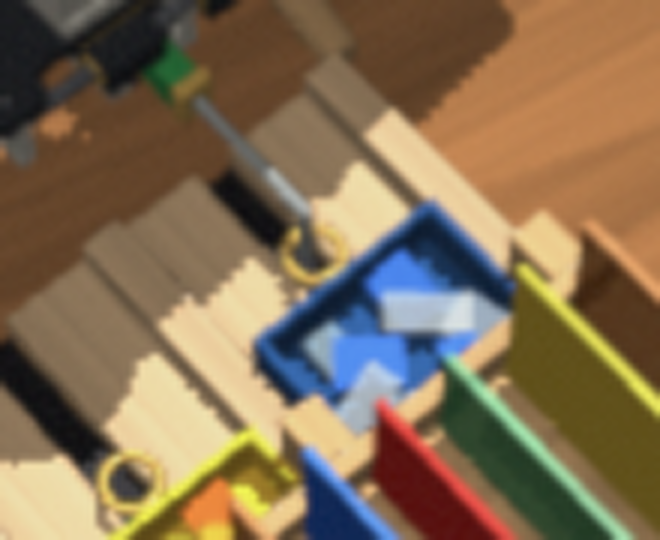

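The tray follows the hook, with its blue front now well out. I keep going up to just before the earliest possible stop.

Request:
drive_tool(
  moves=[
    [0,-2,0,0,0,0,1],
    [0,-4,0,0,0,0,1],
    [0,-6,0,0,0,0,1],
    [0,-8,0,0,0,0,1],
    [0,-10,0,0,0,0,1],
    [0,-12,0,0,0,0,1],
    [0,-14,0,0,0,0,1],
    [0,-16,0,0,0,0,1],
    [0,-18,0,0,0,0,1],
    [0,-20,0,0,0,0,1],
    [0,-22,0,0,0,0,1],
    [0,-24,0,0,0,0,1],
  ],
)

```text
t: 14.12
eef_pos: [0.4942, -0.0458, 0.2237]
ee_rot: [3.142, -0.0, 1.763]
force: [1.0, 0.1, -1.1]
width: 0.0158
```

```bash
python3 st.py 3; python3 - <<'E'
from h import *
# noise + drag estimate and rack mouth position from posts (top of roof front edge etc. not needed); raw samples
for _ in range(4):
    grab_frame("scene"); s=get_state(); print(s["force"].round(2),s["moment"].round(3))
E
```

```text
t 14.28 pull 61.38 lat -0.04 dz -0.17  Fx 0.28 Flat 0.27 Fz 0.36 My.. [ 0.04 -0.32  0.  ] rot [-3.1413 -0.      1.7631]
[ 0.29 -0.39 -0.72] [-0.045 -0.224 -0.019]
[ 0.76 -0.4  -1.68] [ 0.025 -0.189 -0.003]
[ 0.08  0.51 -0.76] [-0.016 -0.111 -0.051]
[-0.04  0.1  -0.92] [ 0.043 -0.165 -0.014]
```

Request:
drive_tool(
  moves=[
    [0,-1,0,0,0,0,1],
    [0,-2,0,0,0,0,1],
    [0,-3,0,0,0,0,1],
    [0,-4,0,0,0,0,1],
    [0,-5,0,0,0,0,1],
  ],
)

```text
t: 15.1
eef_pos: [0.4893, -0.0468, 0.2237]
ee_rot: [-3.142, -0.0, 1.763]
force: [1.9, -0.7, -1.9]
width: 0.0153
```

Request:
drive_tool(
  moves=[
    [0,-0.6,0,0,0,0,1],
    [0,-1.2,0,0,0,0,1],
    [0,-1.8,0,0,0,0,1],
    [0,-2.4,0,0,0,0,1],
  ],
)

```text
t: 15.6
eef_pos: [0.487, -0.0472, 0.2237]
ee_rot: [3.142, -0.0, 1.763]
force: [1.6, -0.3, -1.9]
width: 0.0161
```

Request:
drive_tool(
  moves=[
    [0,-0.6,0,0,0,0,1],
    [0,-1.2,0,0,0,0,1],
    [0,-1.8,0,0,0,0,1],
    [0,-2.4,0,0,0,0,1],
  ],
)

```text
t: 16.1
eef_pos: [0.4846, -0.0477, 0.2237]
ee_rot: [-3.142, 0.0, 1.763]
force: [1.6, 0.4, -1.2]
width: 0.0158
```

Request:
drive_tool(
  moves=[
    [0,-0.6,0,0,0,0,1],
    [0,-1.2,0,0,0,0,1],
    [0,-1.8,0,0,0,0,1],
    [0,-2.4,0,0,0,0,1],
  ],
)

```text
t: 16.6
eef_pos: [0.4823, -0.0481, 0.2236]
ee_rot: [-3.142, -0.0, 1.763]
force: [0.7, 0.5, -1.3]
width: 0.0154
```

Request:
drive_tool(
  moves=[
    [0,-0.6,0,0,0,0,1],
    [0,-1.2,0,0,0,0,1],
    [0,-1.8,0,0,0,0,1],
    [0,-2.4,0,0,0,0,1],
  ],
)

```text
t: 17.1
eef_pos: [0.4799, -0.0486, 0.2237]
ee_rot: [-3.142, -0.0, 1.763]
force: [1.9, 0.1, -1.1]
width: 0.0158
```

Request:
drive_tool(
  moves=[
    [0,-0.6,0,0,0,0,1],
    [0,-1.2,0,0,0,0,1],
    [0,-1.8,0,0,0,0,1],
    [0,-2.4,0,0,0,0,1],
  ],
)

```text
t: 17.6
eef_pos: [0.4776, -0.049, 0.2237]
ee_rot: [3.142, -0.0, 1.763]
force: [1.7, 0.9, -0.4]
width: 0.0155
```

Request:
drive_tool(
  moves=[
    [0,-0.6,0,0,0,0,1],
    [0,-1.2,0,0,0,0,1],
    [0,-1.8,0,0,0,0,1],
    [0,-2.4,0,0,0,0,1],
  ],
)

```text
t: 18.1
eef_pos: [0.4752, -0.0495, 0.2237]
ee_rot: [3.142, -0.0, 1.763]
force: [0.5, 0.4, -1.2]
width: 0.0159
```

Request:
drive_tool(
  moves=[
    [0,-0.6,0,0,0,0,1],
    [0,-1.2,0,0,0,0,1],
    [0,-1.8,0,0,0,0,1],
    [0,-2.4,0,0,0,0,1],
  ],
)

```text
t: 18.6
eef_pos: [0.4728, -0.05, 0.2237]
ee_rot: [3.142, -0.0, 1.763]
force: [1.0, 0.4, -1.5]
width: 0.0156
```

Request:
drive_tool(
  moves=[
    [0,-0.6,0,0,0,0,1],
    [0,-1.2,0,0,0,0,1],
    [0,-1.8,0,0,0,0,1],
    [0,-2.4,0,0,0,0,1],
  ],
)

```text
t: 19.1
eef_pos: [0.4705, -0.0504, 0.2237]
ee_rot: [-3.142, 0.0, 1.763]
force: [1.6, 0.5, -1.3]
width: 0.0156
```

Request:
drive_tool(
  moves=[
    [0,-0.6,0,0,0,0,1],
    [0,-1.2,0,0,0,0,1],
    [0,-1.8,0,0,0,0,1],
    [0,-2.4,0,0,0,0,1],
  ],
)

```text
t: 19.6
eef_pos: [0.4681, -0.0509, 0.2237]
ee_rot: [3.142, 0.0, 1.763]
force: [1.6, 1.2, -0.4]
width: 0.0156
```

Request:
drive_tool(
  moves=[
    [0,-0.6,0,0,0,0,1],
    [0,-1.2,0,0,0,0,1],
    [0,-1.8,0,0,0,0,1],
    [0,-2.4,0,0,0,0,1],
  ],
)

```text
t: 20.1
eef_pos: [0.4658, -0.0514, 0.2237]
ee_rot: [3.142, -0.0, 1.763]
force: [0.4, -0.1, -1.2]
width: 0.0154
```

Request:
drive_tool(
  moves=[
    [0,-0.6,0,0,0,0,1],
    [0,-1.2,0,0,0,0,1],
    [0,-1.8,0,0,0,0,1],
    [0,-2.4,0,0,0,0,1],
  ],
)

```text
t: 20.6
eef_pos: [0.4634, -0.0518, 0.2236]
ee_rot: [-3.142, -0.0, 1.763]
force: [1.2, -0.3, -1.5]
width: 0.0156
```

Request:
drive_tool(
  moves=[
    [0,-0.6,0,0,0,0,1],
    [0,-1.2,0,0,0,0,1],
    [0,-1.8,0,0,0,0,1],
    [0,-2.4,0,0,0,0,1],
  ],
)

```text
t: 21.1
eef_pos: [0.461, -0.0523, 0.2237]
ee_rot: [-3.142, 0.0, 1.763]
force: [1.3, 0.9, -1.6]
width: 0.0159
```

Request:
drive_tool(
  moves=[
    [0,-0.6,0,0,0,0,1],
    [0,-1.2,0,0,0,0,1],
    [0,-1.8,0,0,0,0,1],
    [0,-2.4,0,0,0,0,1],
  ],
)

```text
t: 21.6
eef_pos: [0.4587, -0.0527, 0.2237]
ee_rot: [3.142, 0.0, 1.763]
force: [-0.3, -0.1, -1.2]
width: 0.0154
```

```bash
python3 st.py 3
```

```text
t 21.75 pull 97.35 lat -0.04 dz -0.15  Fx 0.31 Flat 0.43 Fz 0.04 My.. [ 0.05 -0.35 -0.  ] rot [-3.1415  0.      1.7632]
```

Request:
drive_tool(
  moves=[
    [0,-0.6,0,0,0,0,1],
    [0,-1.2,0,0,0,0,1],
    [0,-1.8,0,0,0,0,1],
    [0,-2.4,0,0,0,0,1],
  ],
)

```text
t: 22.25
eef_pos: [0.4563, -0.0532, 0.2236]
ee_rot: [-3.142, 0.0, 1.763]
force: [1.5, 0.2, -1.7]
width: 0.0158
```

Still sliding with the same drag (My −0.35, about 1.7 N).

Request:
drive_tool(
  moves=[
    [0,-0.6,0,0,0,0,1],
    [0,-1.2,0,0,0,0,1],
    [0,-1.8,0,0,0,0,1],
    [0,-2.4,0,0,0,0,1],
  ],
)

```text
t: 22.75
eef_pos: [0.454, -0.0536, 0.2237]
ee_rot: [3.142, 0.0, 1.763]
force: [1.4, 0.4, -1.1]
width: 0.0159
```

Request:
drive_tool(
  moves=[
    [0,-0.6,0,0,0,0,1],
    [0,-1.2,0,0,0,0,1],
    [0,-1.8,0,0,0,0,1],
    [0,-2.4,0,0,0,0,1],
  ],
)

```text
t: 23.25
eef_pos: [0.4517, -0.0541, 0.2237]
ee_rot: [3.142, 0.0, 1.763]
force: [2.0, 0.9, -0.4]
width: 0.0157
```

Request:
drive_tool(
  moves=[
    [0,-0.6,0,0,0,0,1],
    [0,-1.2,0,0,0,0,1],
    [0,-1.8,0,0,0,0,1],
  ],
)

```text
t: 23.62
eef_pos: [0.4499, -0.0545, 0.2237]
ee_rot: [3.142, 0.0, 1.763]
force: [2.0, 0.1, -0.4]
width: 0.0157
```

```bash
python3 st.py 3
```

```text
t 23.77 pull 106.35 lat -0.04 dz -0.16  Fx 0.48 Flat -0.05 Fz -0.69 My.. [ 0.03 -0.38  0.01] rot [-3.1415 -0.      1.7632]
```

Request:
drive_tool(
  moves=[
    [0,-0.6,0,0,0,0,1],
    [0,-1.2,0,0,0,0,1],
    [0,-1.8,0,0,0,0,1],
    [0,-2.4,0,0,0,0,1],
  ],
)

```text
t: 24.28
eef_pos: [0.4475, -0.0549, 0.2237]
ee_rot: [-3.142, 0.0, 1.763]
force: [1.3, -0.0, -1.5]
width: 0.0155
```

Request:
drive_tool(
  moves=[
    [0,-0.6,0,0,0,0,1],
    [0,-1.2,0,0,0,0,1],
    [0,-1.8,0,0,0,0,1],
    [0,-2.4,0,0,0,0,1],
  ],
)

```text
t: 24.78
eef_pos: [0.4456, -0.0552, 0.2238]
ee_rot: [3.14, -0.0, 1.763]
force: [3.0, -0.1, -3.3]
width: 0.0157
```

```bash
python3 st.py 5
```

```text
t 25.02 pull 110.66 lat 0.02 dz 0.02  Fx 3.94 Flat -0.12 Fz -2.08 My.. [ 0.27 -1.49  0.02] rot [ 3.1405 -0.      1.7634]
```

The stop is felt: the pull rose from about 1 N of drag to about 4.2 N. I press a little more and hold.

Request:
drive_tool(
  moves=[
    [0,-0.3,0,0,0,0,1],
    [0,-0.6,0,0,0,0,1],
    [0,-0.9,0,0,0,0,1],
    [0,-0.9,0,0,0,0,1],
    [0,-0.9,0,0,0,0,1],
  ],
)

```text
t: 25.65
eef_pos: [0.445, -0.0553, 0.2239]
ee_rot: [3.14, -0.0, 1.764]
force: [5.4, 1.3, -3.8]
width: 0.0161
```

```bash
python3 st.py 6
```

```text
t 25.95 pull 111.31 lat 0.04 dz 0.11  Fx 5.54 Flat 0.06 Fz -2.26 My.. [ 0.39 -2.06 -0.  ] rot [ 3.1399 -0.      1.7635]
```

Request:
drive_tool(
  moves=[
    [0,-0.3,0,0,0,0,1],
    [0,-0.6,0,0,0,0,1],
    [0,-0.6,0,0,0,0,1],
    [0,-0.6,0,0,0,0,1],
    [0,-0.6,0,0,0,0,1],
    [0,-0.6,0,0,0,0,1],
    [0,-0.6,0,0,0,0,1],
    [0,-0.6,0,0,0,0,1],
  ],
)

```text
t: 26.95
eef_pos: [0.4447, -0.0553, 0.224]
ee_rot: [3.139, -0.0, 1.764]
force: [6.2, 1.2, -2.6]
width: 0.0157
```

```bash
python3 st.py 6
```

```text
t 27.25 pull 111.62 lat 0.07 dz 0.23  Fx 6.51 Flat -0.26 Fz -2.51 My.. [ 0.43 -2.36 -0.01] rot [ 3.1392e+00 -1.0000e-04  1.7636e+00]
```

Held at about 6.5 N for over a second. I slacken off to the middle of the eye, then lift straight up.

Request:
drive_tool(
  moves=[
    [0,0.5,0,0,0,0,1],
    [0,1,0,0,0,0,1],
    [0,2,0,0,0,0,1],
    [0,3,0,0,0,0,1],
    [0,4.5,0,0,0,0,1],
    [0,6,0,0,0,0,1],
    [0,7.5,0,0,0,0,1],
    [0,7.5,0,0,0,0,1],
  ],
)

```text
t: 28.25
eef_pos: [0.451, -0.0542, 0.2235]
ee_rot: [-3.141, 0.0, 1.763]
force: [-0.5, -0.7, -1.5]
width: 0.016
```

```bash
python3 st.py 4; python3 - <<'E'
from h import *
P,R=tool(); tip=P+R@[0,.110,.19]; f=grab("scene"); c=proj(f,tip)[0].astype(int)
cr=f["img"][c[1]-40:c[1]+60,c[0]-50:c[0]+60]; cv2.imwrite("pics/slack.png",cv2.resize(cr,(660,600),interpolation=cv2.INTER_CUBIC)[...,::-1])
E
```

```text
t 28.45 pull 105.18 lat -0.05 dz -0.22  Fx 0.02 Flat 0.10 Fz 0.06 My.. [-0.03 -0.   -0.01] rot [-3.1412 -0.      1.7632]
```

View pics/slack.png

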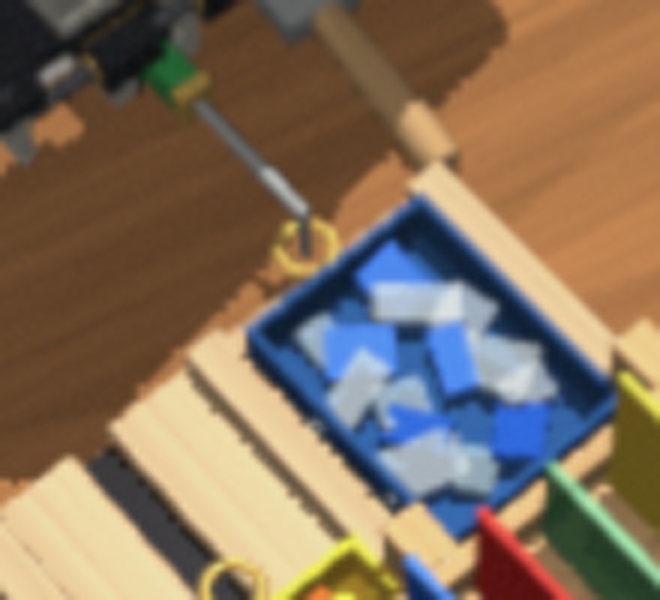

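The force is back to zero, the tray is fully drawn out, and the prong stands free in the ring. Lifting out.

Request:
drive_tool(
  moves=[
    [0,0,-3,0,0,0,1],
    [0,0,-8,0,0,0,1],
    [0,0,-14,0,0,0,1],
    [0,0,-20,0,0,0,1],
    [0,0,-30,0,0,0,1],
    [0,0,-45,0,0,0,1],
    [0,0,-65,0,0,0,1],
    [0,0,-90,0,0,0,1],
    [0,0,-112,0,0,0,1],
    [0,0,-112,0,0,0,1],
    [0,0,-112,0,0,0,1],
  ],
)

```text
t: 29.88
eef_pos: [0.4507, -0.0543, 0.3354]
ee_rot: [-3.141, -0.0, 1.763]
force: [-0.0, -0.1, -0.4]
width: 0.0157
```

```bash
python3 st.py 3; python3 - <<'E'
from h import *
import pickle
s=avg(4); g=pickle.load(open("grasp.pkl","rb"))["eef_pos"]; print(s["eef_pos"],s["force"]); go([g[0],g[1],.336],104.32,s)
P,R=tool(s); f=grab("scene"); a=proj(f,P+R@[0,.11,.2007])[0]; e=proj(f,P+R@[0,.11,.1587])[0]; x,y=a.astype(int)-[50,55]
cr=cv2.resize(f["img"][y:y+100,x:x+110],(660,600),interpolation=cv2.INTER_CUBIC)
for q in(a,e): cv2.circle(cr,tuple(int(t) for t in (q-[x,y]+.5)*6),5,(255,0,0),1)
cv2.imwrite("pics/lift.png",cr[...,::-1])
E
```

```text
t 30.02 pull 105.44 lat -0.05 dz 111.15  Fx -0.67 Flat 0.03 Fz -0.03 My.. [-0.03  0.   -0.02] rot [-3.1402e+00 -1.0000e-04  1.7631e+00]
[ 0.45098931 -0.05423043  0.3350987 ] [-6.05419941e-02  1.52693341e-04 -1.24947991e+00]
shift [326.4  34.2  -1. ] turn [-0.07  0.   -3.3 ]
```

View pics/lift.png

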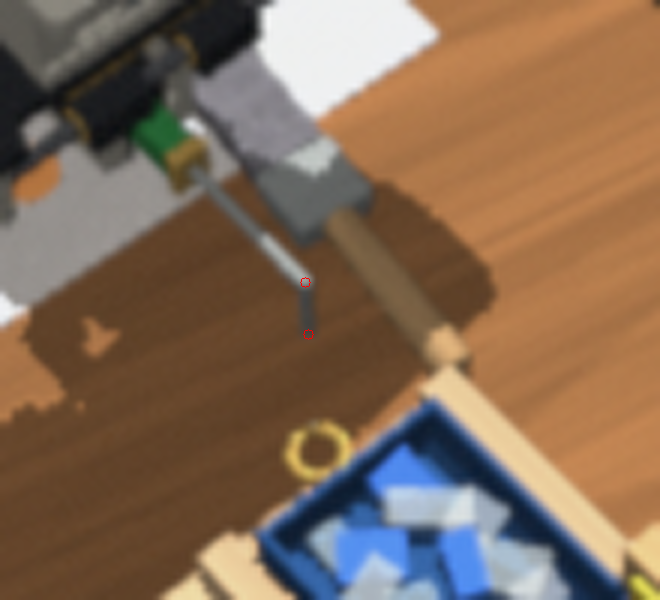

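The hook is clear of the eye, and the predicted tip and elbow still sit on the prong, so it hasn't slipped in the grip. Back to the cradle.

Request:
drive_tool(
  moves=[
    [40,4,-1,0,0,0,1],
    [90,9,-1,0,0,-1,1],
    [140,15,-1,0,0,-2,1],
    [190,20,-1,0,0,-3.3,1],
    [240,25,-1,0,0,-3.3,1],
    [290,30,-1,0,0,-3.3,1],
    [326.4,34.2,-1,0,0,-3.3,1],
    [326.4,34.2,-1,0,0,-3.3,1],
    [326.4,34.2,-1,0,0,-3.3,1],
    [326.4,34.2,-1,0,0,-3.3,1],
  ],
)

```text
t: 31.52
eef_pos: [0.4223, 0.2719, 0.3366]
ee_rot: [-3.141, 0.0, 1.82]
force: [-0.1, -0.2, -1.1]
width: 0.0156
```

```bash
python3 - <<'E'
from h import *
import pickle
s=avg(5); g=pickle.load(open("grasp.pkl","rb"))["eef_pos"]; print(s["t"],s["eef_pos"],s["force"]); go([g[0],g[1],g[2]],104.32,s)
E
```

```text
31.775 [0.42237849 0.27202176 0.33677951] [-0.16574293 -0.23774826 -1.00401819]
shift [ 7.000e-01 -1.000e-01  1.011e+02] turn [ 0.01 -0.01 -0.05]
```

Aligned to within 1 mm. I lower it into the forks.

Request:
drive_tool(
  moves=[
    [0.7,0,20,0,0,0,1],
    [0.7,0,45,0,0,0,1],
    [0.7,0,65,0,0,0,1],
    [0.7,0,78,0,0,0,1],
    [0.7,0,86,0,0,0,1],
    [0.7,0,92,0,0,0,1],
    [0.7,0,96,0,0,0,1],
    [0.7,0,99,0,0,0,1],
    [0.7,0,100.5,0,0,0,1],
    [0.7,0,100.5,0,0,0,1],
  ],
)

```text
t: 33.02
eef_pos: [0.4221, 0.2734, 0.2362]
ee_rot: [3.141, -0.0, 1.821]
force: [-0.6, -0.1, -1.2]
width: 0.0158
```

```bash
python3 - <<'E'
from h import *
import pickle
s=avg(5); g=pickle.load(open("grasp.pkl","rb"))["eef_pos"]; print(s["t"],s["eef_pos"]-g,s["force"],s["moment"]); go([g[0],g[1],g[2]],104.32,s)
E
```

```text
33.275 [-4.03294332e-05  7.67146630e-04  6.65380513e-04] [ 0.08881538 -0.14012449 -0.83975309] [-0.00995678  0.0177607  -0.0154296 ]
shift [-0.8 -0.2  0.7] turn [ 0.01 -0.01  0.01]
```

Request:
drive_tool(
  moves=[
    [-0.7,0,0.7,0,0,0,1],
    [-0.7,0,0.7,0,0,0,1],
    [-0.7,0,0.7,0,0,0,0.6],
    [-0.7,0,0.7,0,0,0,0.3],
    [-0.7,0,0.7,0,0,0,0],
    [-0.7,0,0.7,0,0,0,-0.3],
    [-0.7,0,0.7,0,0,0,-0.5],
    [-0.7,0,0.7,0,0,0,-0.5],
    [-0.7,0,0.7,0,0,0,-0.5],
    [-0.7,0,0.7,0,0,0,-0.5],
    [-0.7,0,0.7,0,0,0,-0.5],
  ],
  grip_force=10,
)

```text
t: 34.65
eef_pos: [0.4222, 0.2727, 0.2355]
ee_rot: [-3.142, -0.0, 1.821]
force: [-0.3, -0.2, -0.3]
width: 0.0655
```

Request:
drive_tool(
  moves=[
    [0,0,-10,0,0,0,-0.5],
    [0,0,-30,0,0,0,-0.5],
    [0,0,-60,0,0,0,-0.5],
    [0,0,-100,0,0,0,-0.5],
    [0,0,-143,0,0,0,-0.5],
    [0,0,-143,0,0,0,-0.5],
    [0,0,-143,0,0,0,-0.5],
  ],
)

```text
t: 35.52
eef_pos: [0.422, 0.2724, 0.3787]
ee_rot: [3.141, -0.001, 1.821]
force: [-0.4, -0.3, -0.4]
width: 0.0655
```

```bash
python3 - <<'E'
from h import *
import pickle
f=grab("wrist"); g=grab("top"); sc=grab("scene"); s=get_state(); print(s["t"],s["eef_pos"],s["force"],s["width"])
for q in(f,pickle.load(open("wrist2.pkl","rb"))):
    hsv=cv2.cvtColor(q["img"],cv2.COLOR_RGB2HSV); m=cv2.inRange(hsv,(50,120,60),(75,255,255)); n,lab,st,ce=cv2.connectedComponentsWithStats(m)
    for i in range(1,n):
        if st[i,4]>1500 and st[i,2]<60:
            v,u=np.nonzero(lab==i); Q=plane(q,np.c_[u,v],.088)[:,:2]*1000; print(st[i],cv2.minAreaRect(Q.astype(np.float32)))
# changes elsewhere
d0=pickle.load(open("scene0.pkl","rb"))["img"]
o=np.hstack([cv2.resize(f["img"],(400,300)),cv2.resize(sc["img"],(400,300))]); o=np.vstack([o,np.hstack([cv2.resize(sc["img"][140:230,340:460],(400,300),interpolation=2),cv2.resize(sc["img"][240:390,240:440],(400,300),interpolation=2)])])
cv2.imwrite("pics/end.png",o[...,::-1])
E
```

```text
35.675 [0.42204511 0.27247012 0.37764577] [-0.11677006 -0.27788608 -0.10872974] 0.06595915796439013
[ 309  150   21  120 2311] ((406.3284606933594, 269.2254943847656), (97.24198913574219, 15.550684928894043), 14.4959716796875)
[ 311  151   22  120 2312] ((406.07232666015625, 269.2994384765625), (97.52261352539062, 16.07124137878418), 14.348475456237793)
```

View pics/end.png

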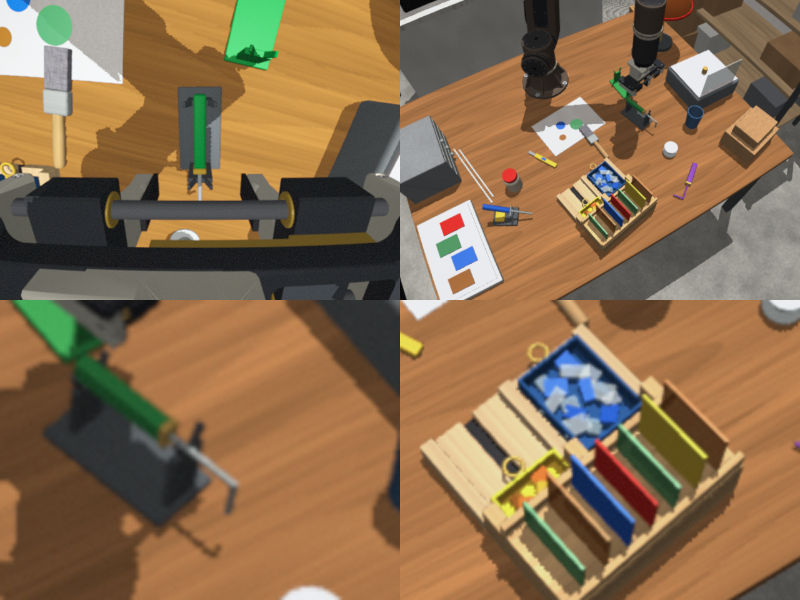

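The hook is back in its cradle, within 0.3 mm and 0.15° of how it lay. The blue tray is drawn out, the yellow tray and the other things look undisturbed, and the gripper is clear. Handing in.

```bash
python3 -c "
from station import *
print(job_done(), get_state()['t'])"
```

```text
the job is handed in; nothing more can be done
the job is handed in; nothing more can be done
```

The job is done and handed in at about 36 s. I took the hook from its cradle, lowered its prong into the blue tray's eye, and drew the tray out about 105 mm. At the stop the pull rose from about 1 N of drag to about 6.5 N, or roughly 5 N beyond the drag. I held that for over a second, slackened to zero, unhooked, and laid the hook back.

- **Hook:** the last wrist image puts the handle within 0.3 mm and 0.15° of how it first lay in the cradle.
- **Tray and the rest:** the last scene image shows the blue tray drawn out and the gripper clear. The yellow tray and everything else look unmoved by eye; I measured only the hook.
- **Disagreement in readings:** the wrist force and moment readings only agree if the moment is taken about 0.36 m above the eye rather than the 0.19 m to the flange. I relied on the force reading, whose averaged peak was about 6.5 N, well under 15 N. No other check failed.

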